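# Show a sample bottle at the clarity viewing station

### The job

Check of the amber sample for haze and sediment: lift the amber bottle out of its rack by its black cap, so that the glass stays in view, and hold it up in front of the white panel of the viewing station, upright and still for two seconds; then show it in front of the black panel, leaned over about 30 degrees sideways (along the panel, either way, not towards or away from it) so that sediment gathers at the heel of the glass, and finish while still holding it there for your colleague. Each time the glass is centred on the panel, about 15 cm out from it, touching nothing; leave the other bottles standing where they are.

Things in the scene. Friction and masses are not known exactly. Their poses are not given: they have to be found in the camera images.
- sample: The sample: round amber glass bottle with a black screw cap, about 95 g, standing in one of the three seats of the rack, its underside 15 mm above the table. Origin at the centre of its underside, z along its axis up to the cap. Glass body diameter 34 from 0 to 66 mm, shoulder and neck from there to 78 mm, cap diameter 25 from 78 to 104 mm (its top). No front or back.
- sample_mid (a point): Centre of the sample's glass, on its axis, 35 mm above its underside. This is the point to be centred on a panel.
- sample_top (a point): Centre of the top of the sample's black cap, 104 mm above its underside.
- rack: Fixed beech block, 70 (its x) by 250 (its y) by 40 mm high, with a row of three round seats at its y = -80, 0, +80 mm, each 37 mm wide and 25 mm deep. Origin at the centre of its underside, on the table.
- blue_a: Cobalt-blue dropper bottle with gold collar, black rubber bulb and paper label, standing in another seat of the rack: diameter 34, 123 mm tall, 100 g. Origin at the centre of its underside. Not to be disturbed.
- blue_b: A second blue dropper bottle, the same as the first, in the remaining seat. Not to be disturbed.
- flask: Aluminium flask with a white screw cap, standing loose on the table: diameter 60, 143 mm tall, 300 g. Origin at the centre of its underside. Not to be disturbed.
- station: Fixed viewing station: grey base 16 mm thick, 400 mm wide, reaching 195 mm out in front of two upright panels, white and black, side by side in an aluminium frame 330 mm tall; an LED strip along the top overhangs them by 35 mm (underside 303 mm above the table). Origin on the table below the middle of the panels' front; -x points straight out of the panels, y along them.
- white_panel: Fixed matt white panel, 180 mm wide, 270 mm high. Origin at the centre of its front face, 155 mm above the table; its -x axis points straight out of the face, y runs along the panel, z is up. It may be the left or the right one.
- black_panel: Fixed matt black panel beside the white one, the same size and axes: origin at the centre of its front face, 155 mm above the table, -x straight out of the face, y along the panel, z up.

How it is judged:
On the way:
1. the sample is held by its cap, upright and still in front of the middle of the white panel for 1.5 s (x of sample_mid in the frame of white_panel between -0.2 and -0.1 m and y of sample_mid in the frame of white_panel between -0.04 and 0.04 m and z of sample_mid in the frame of white_panel between -0.04 and 0.04 m and contact force between the fingers and sample above 0.5 N and z of the grasp point in the frame of sample above 0.075 m and contact force between sample and station below 0.2 N and contact force between sample and white_panel below 0.2 N and contact force between sample and black_panel below 0.2 N and angle between sample's own z axis and vertical below 0.17 rad and linear speed of sample below 0.03 m/s and angular speed of sample below 0.3 rad/s), for 1.5 s.
At the end, for the whole second after the job is handed in: Fingers hold the sample still by its cap, touching nothing else: glass centre 100-200 mm in front of the black panel, within 40 mm of its centre sideways and in height; axis leaned 20-40 degrees, within 12 of parallel to the panel; blue bottles and flask upright, within 20 mm of their starts (x of sample_mid in the frame of black_panel between -0.2 and -0.1 m and y of sample_mid in the frame of black_panel between -0.04 and 0.04 m and z of sample_mid in the frame of black_panel between -0.04 and 0.04 m and contact force between the fingers and sample above 0.5 N and z of the grasp point in the frame of sample above 0.075 m and contact force between sample and station below 0.2 N and contact force between sample and white_panel below 0.2 N and contact force between sample and black_panel below 0.2 N and angle between sample's own z axis and vertical between 0.35 and 0.7 rad and angle between the z axis of sample and the x axis of black_panel, either way round above 1.35 rad and linear speed of sample below 0.03 m/s and angular speed of sample below 0.3 rad/s and distance of each of blue_a, blue_b, flask from where it was at the start of the episode below 0.02 m and angle between each of blue_a, blue_b, flask's own z axis and vertical below 0.2 rad); the arm keeps its last pose, push and grip.
It fails at once if a blue bottle or the flask is tipped or moved more than 20 mm (distance of any of blue_a, blue_b, flask from where it was at the start of the episode above 0.02 m or angle between any of blue_a, blue_b, flask's own z axis and vertical above 0.3 rad).
It fails at once if the sample is knocked against the viewing station (contact force between sample and station above 2 N or contact force between sample and white_panel above 2 N or contact force between sample and black_panel above 2 N).
It also fails if it takes over 51 s, if anything falls off the work surface, if the arm or the gripper's body presses on something with over 40 N, if the wrist force passes 120 N, or if a joint passes its speed limit or range.

### The arm

A 6-joint arm with a two-finger parallel gripper is mounted at the origin on the work surface. World frame = base frame: x ahead of the robot, y to its left, z up, the work surface at z = 0. Lengths are in m, angles in rad, forces in N, time in s.
With the tool pointing down it reaches from about 0.275 to 0.725 m from the base axis. Payload 15.9 kg.
Tool frame: the origin (TCP) lies between the finger pads; the fingertips stand 19 mm ahead of it and the grasp point (between the pads) is the TCP; z points along the fingers, y is the line along which they close (so a half turn about z gives the same grasp; the last joint's range is limited). The gripper opens to 85 mm and grips with 20 to 120 N. Pads are 22 mm wide; open, the fingers measure 114 mm over their backs; the gripper's body (76 mm by 85 mm) begins 54 mm behind the grasp point. The pads swing forward as they close: fully open they stand 13 mm farther back than shut.
Start: joints at [1.313, 0.213, -0.034, 1.323, 0, 1.571], TCP at [0.127, 0.483, 0.227] pointing down, gripper open.
Joint ranges: [-2.98, 2.98], [-0.74, 1.72], [-1.14, 1.35], [-2.1, 2.04], [-1.57, 1.44], [-3.14, 3.14]. Speed limits (rad/s): [1.89, 1.89, 2.39, 2.57, 3.14, 3.14].

### API

Orientations are given as [roll, pitch, yaw] about the fixed x, y, z axes, in that order (R = Rz(yaw) Ry(pitch) Rx(roll)).
In Python, from workcell import robot gives the robot as it stands.
- The arm moves only by the shell command python3 inch.py [OPENING] [FORCE], which reads ROWS from standard input. ROWS is a JSON object whose key "steps" holds a list of rows, 1 to 5 of them, each of 6 numbers: dx, dy, dz in cm, then a rotation vector rx, ry, rz in units of 0.05 rad; each row is the pose to reach, as a shift and turn from the pose commanded when the command began, along the tool's axes at that moment; what a row does not reach only later rows make up. A row lasts 1/12 s, in which the tool goes at most 0.0417 m and 0.125 rad, less where a joint would pass 70% of its speed; a pose out of reach is approached as far as the arm can. OPENING is the finger opening in m, set as the command begins (- or left out keeps the last). The fingers move at their own pace and stop on an object; FORCE is the grip in N (left out, the last holds). Time passes only in rows, so rows that do not move let the fingers close. It prints the time, the measured TCP pose, the force, the opening and the grip force at its end. Input that does not fit is refused with a message, and nothing moves.
- robot.state(): the state, without advancing time (a new reading comes with each control period).
- robot.get_image(name): name is "scene" or "top"; returns the picture (480x640x3 uint8, red, green, blue); there is no depth.
- robot.camera_model(name): a dict with "fx", "fy", "cx", "cy" (pixels), "D" ([k1, k2, p1, p2, k3] as OpenCV has them; the pictures are not rectified), "rvec" (rotation vector, rad) and "tvec" (3), from world to camera coordinates, as OpenCV has them. Camera axes: x right, y down, z forward; pixel columns grow to the right and rows downward; lengths in m; the calibration is good to about 2 mm. A picture is of the moment at which its call begins. camera_model takes no time and is no camera call.
- robot.close_job(): hands the job in; it is judged then, once.
The state is a dict: "t": time; "joints": joint angles; "joint_velocities": joint speeds; "tau": joint torques, N m; "eef_pos": TCP position; "ee_rot": TCP orientation; "contact_force": force on the tool from outside, world axes, zero at the start; "moment": the same for the moment, N m; "grip_width": finger opening in m; "grasp_force": force on a finger pad.
Only numpy, scipy, OpenCV 4.12 (cv2) and the standard library are available. Lean on these libraries where they do the work, as an engineer would, in place of code of your own. Each camera call takes 0.05 s, during which the arm holds its last target. There are 200 camera calls.

## Working session

There is one attempt and no reset: what is moved stays moved. The work goes in short steps, Python scripts to look and compute and a shell command to move; the robot and the scene stay as the last step left them, time stands still between calls to the robot, and variables do not carry over. Pictures are saved under pics/ and viewed, at most 10 in all, crops included, and the job is handed in when it is done.

```bash
ls; mkdir -p pics; python3 - <<'E'
from workcell import robot
import cv2
s=robot.state(); print(s)
for n in("scene","top"):
    cv2.imwrite(f"pics/{n}0.png",robot.get_image(n)[:,:,::-1]); print(robot.camera_model(n))
E
```

```text
inch.py
pics
workcell.py
{'t': 0.0, 'joints': array([ 1.31298505e+00,  2.13333129e-01, -3.50450444e-02,  1.32347848e+00,
       -2.66392187e-05,  1.57077372e+00]), 'joint_velocities': array([ 0.00143553, -0.00012221, -0.00135544, -0.00048804,  0.00012418,
       -0.00032551]), 'tau': array([ 2.01189294e-03, -6.86158204e+01,  4.87119770e+01,  1.75230636e-02,
        2.37922341e-04,  1.55274812e-06]), 'eef_pos': array([0.12740663, 0.48315442, 0.22623324]), 'ee_rot': array([-3.14053232e+00,  2.66152372e-05,  2.88380401e+00]), 'contact_force': array([-0.15015605, -0.79901741, -0.51993578]), 'moment': array([-0.02081641, -0.00622192,  0.01087975]), 'grasp_force': 0.0, 'grip_width': 0.08560754258001917}
{'fx': 502.5052907846694, 'fy': 502.5052907846694, 'cx': 320.63802720471284, 'cy': 239.58171437866557, 'D': array([-0.03833351,  0.        ,  0.        ,  0.        ,  0.        ]), 'rvec': array([ 1.47391433,  1.80419869, -0.94750819]), 'tvec': array([ 0.04057673, -0.18256824,  1.7029734 ])}
{'fx': 455.367653501162, 'fy': 455.367653501162, 'cx': 321.4285476359694, 'cy': 236.08837706422776, 'D': array([-0.07314855,  0.        ,  0.        ,  0.        ,  0.        ]), 'rvec': array([ 2.15569697, -2.18117523,  0.08603405]), 'tvec': array([0.06014894, 0.55869233, 1.05347931])}
```

View pics/scene0.png

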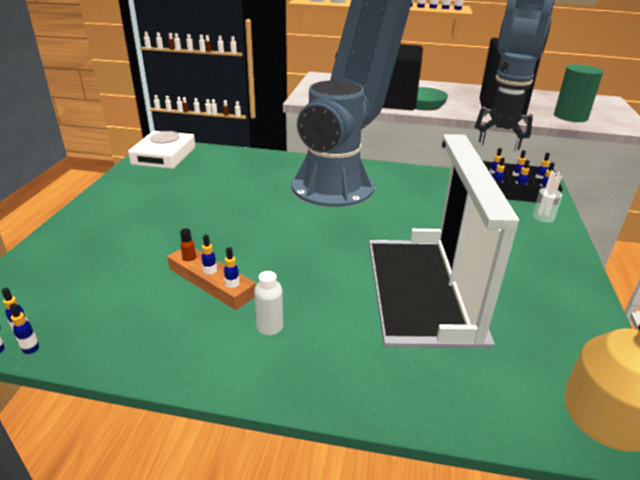

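View pics/top0.png

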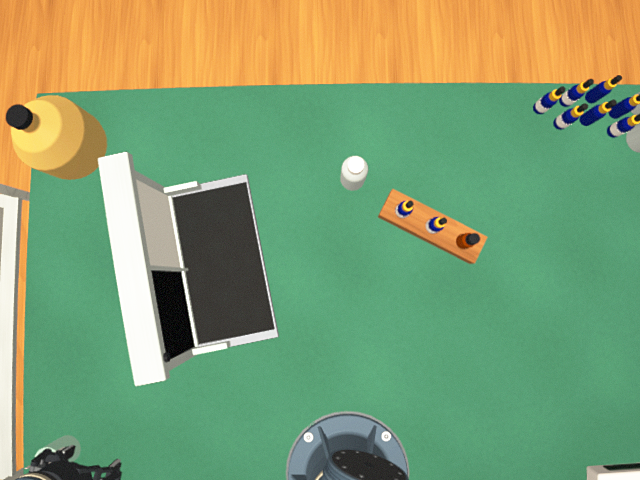

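The scene view shows amber in the end seat near (187,240), with the two blues beside it and the flask at (268,303). In the top view the amber cap is at (472,240), the rack's top corners at about (393,189), (487,237), (473,264) and (379,216), and the station's front base corners at (247,177) and (276,335). White is the far panel and black the one nearer the robot.

```bash
cat > h.py <<'E'
import numpy as np, cv2
from workcell import robot
def cam(n):
    c=robot.camera_model(n); K=np.array([[c['fx'],0,c['cx']],[0,c['fy'],c['cy']],[0,0,1]])
    return K,c['D'],cv2.Rodrigues(c['rvec'])[0],c['tvec']
def ray(n,p):
    K,D,R,t=cam(n); u=cv2.undistortPoints(np.array([[p]],float),K,D)[0,0]
    return -R.T@t, R.T@np.array([u[0],u[1],1])
def atz(n,p,z):
    o,d=ray(n,p); return (o+d*(z-o[2])/d[2])
def tri(p1,p2):
    o1,d1=ray('scene',p1);o2,d2=ray('top',p2)
    s=np.linalg.lstsq(np.c_[d1,-d2],o2-o1,rcond=None)[0]
    a=o1+s[0]*d1;b=o2+s[1]*d2; return (a+b)/2,np.linalg.norm(a-b)
def proj(n,P):
    K,D,R,t=cam(n); return cv2.projectPoints(np.array(P,float),cv2.Rodrigues(R)[0],t,K,D)[0][:,0]
E
python3 - <<'E'
from h import *
np.set_printoptions(precision=4,suppress=True)
print('cap tri',tri((186,232),(472,240)))
for n,p in(('top',(473,240)),('scene',(186,232))): print(atz(n,p,.119))
c=[atz('top',p,.04) for p in[(393,189),(487,237),(473,264),(379,216)]]
print('rack',np.array(c),np.mean(c,0),np.linalg.norm(c[0]-c[1]),np.linalg.norm(c[1]-c[2]))
f=[atz('top',p,.016) for p in[(247,176),(277,335)]]
print('base',f,np.linalg.norm(f[0]-f[1]))
f2=[atz('scene',p,.016) for p in[(370,241),(386,341),(490,343)]]
print('base scene',f2)
led=[atz('top',p,.33) for p in[(99,158),(128,153),(165,380),(136,385)]];print('led',led)
print('flask',atz('top',(355,164),.143),atz('scene',(267,276),.143))
for n,b in(('scene',(130,200,270,320)),('top',(360,170,500,280))):
    i=robot.get_image(n)[b[1]:b[3],b[0]:b[2],::-1]
    cv2.imwrite(f'pics/{n}c.png',cv2.resize(i,None,fx=5,fy=5,interpolation=cv2.INTER_CUBIC)[:600])
E
```

```text
cap tri (array([ 0.5392, -0.2781,  0.112 ]), np.float64(0.0025840450034292466))
[ 0.5382 -0.2767  0.119 ]
[ 0.5489 -0.2743  0.119 ]
rack [[ 0.6677 -0.117   0.04  ]
 [ 0.5511 -0.3359  0.04  ]
 [ 0.4882 -0.3     0.04  ]
 [ 0.6038 -0.0823  0.04  ]] [ 0.5777 -0.2088  0.04  ] 0.2480248400375151 0.07242133283675496
base [array([0.7095, 0.2333, 0.016 ]), array([0.3273, 0.1611, 0.016 ])] 0.38890829212649247
base scene [array([0.3336, 0.1621, 0.016 ]), array([0.7121, 0.2377, 0.016 ]), array([0.6721, 0.4589, 0.016 ])]
led [array([0.6755, 0.4434, 0.33  ]), array([0.6831, 0.3903, 0.33  ]), array([0.2909, 0.3165, 0.33  ]), array([0.282 , 0.3668, 0.33  ])]
flask [ 0.7031 -0.0216  0.143 ] [ 0.7047 -0.0233  0.143 ]
```

View pics/topc.png

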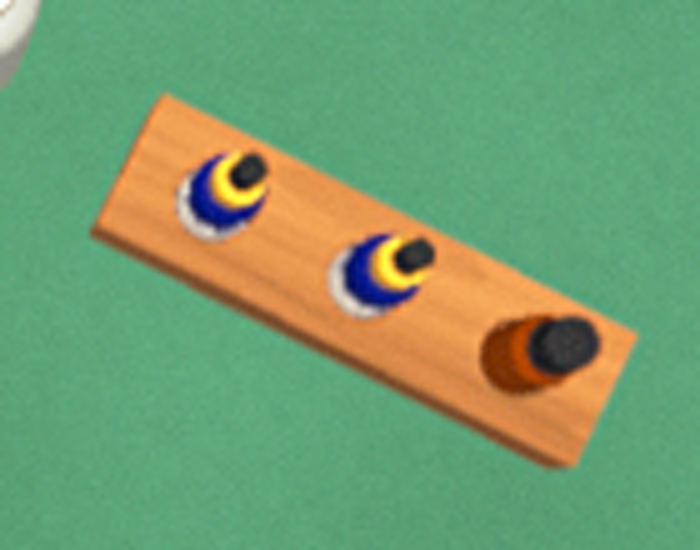

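View pics/scenec.png

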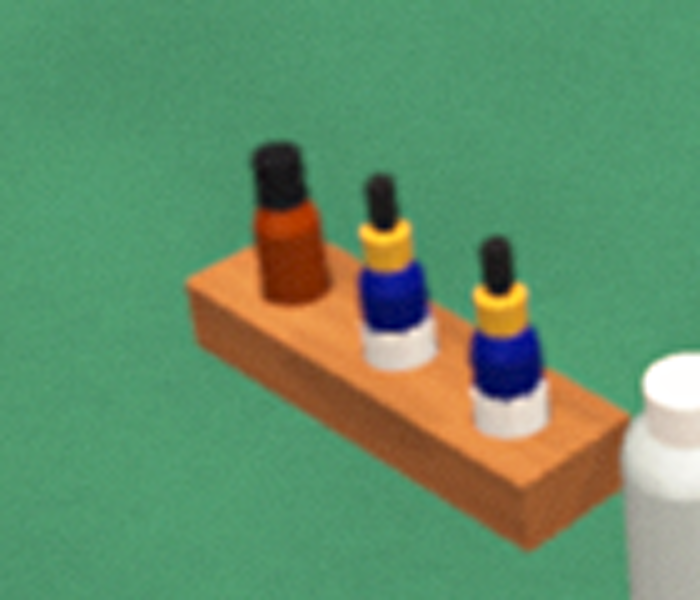

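Measured positions are consistent: the rack comes out 248 x 72 mm, and the rack seat and cap agree to a few mm. The crops put the cap top at (474.8,238) in top and (185.4,229.8) in scene. Next I'll refine the targets and work out the deltas.

```bash
cat >> h.py <<'E'
from scipy.spatial.transform import Rotation as Ro
np.set_printoptions(precision=4,suppress=True)
u=np.array([.9815,.191,0]); n=np.array([-.191,.9815,0])
def go(pos,R):
    """delta from present pose to pos, R in tool axes"""
    s=robot.state(); R0=Ro.from_euler('xyz',s['ee_rot'])
    print('d',R0.inv().apply(np.array(pos)-s['eef_pos']),'rv',(R0.inv()*R).as_rotvec())
down=lambda yaw: Ro.from_euler('xyz',[np.pi,0,yaw])
E
python3 - <<'E'
from h import *
print(atz('top',(474.8,238),.119),atz('scene',(185.4,229.8),.119),tri((185.4,229.8),(474.8,238)))
c=np.array([atz('top',p,.04) for p in[(393.4,188.6),(487.4,236.6),(474,262.4),(378.4,216)]]);m=c.mean(0)
d=c[1]+c[2]-c[0]-c[3];d/=np.linalg.norm(d);print('rack',m,d,m+.08*d)
# check seat & station predicted pixels
print(proj('scene',[m+.08*d-[0,0,.025]+[0,0,.104]]),proj('top',[m+.08*d+[0,0,.079]]))
O=np.array([.482,.389,0])
q=[O-.195*n+s*.2*u+[0,0,.016] for s in(1,-1)]+[O-.035*n+s*.2*u+[0,0,.33] for s in(1,-1)]
print(proj('scene',q),proj('top',q))
go([.11,.36,.27],down(2.5)); go([.25,.15,.27],down(2.2))
E
```

```text
[ 0.5425 -0.2808  0.119 ] [ 0.5398 -0.2798  0.119 ] (array([ 0.5421, -0.2794,  0.1207]), np.float64(0.0016689082185937806))
rack [ 0.5791 -0.2096  0.04  ] [-0.4605 -0.8877  0.    ] [ 0.5423 -0.2806  0.04  ]
[[184.689  230.2794]] [[474.6854 238.1097]]
[[384.9651 342.0095]
 [369.4378 238.8214]
 [489.468  217.5112]
 [443.5305 133.745 ]] [[246.0053 173.5715]
 [277.7252 336.8694]
 [126.6638 152.0094]
 [165.0255 379.1112]]
d [-0.0146 -0.1237 -0.0435] rv [-0.0006  0.0001  0.3838]
d [-0.2035 -0.291  -0.0434] rv [-0.0006  0.0002  0.6838]
```

The rows are not in the units I measure in: shifts go in cm and turns go in units of 0.05 rad. I convert before sending: -0.185 m is -18.5, -0.155 m is -15.5, 0.6 rad is 12.

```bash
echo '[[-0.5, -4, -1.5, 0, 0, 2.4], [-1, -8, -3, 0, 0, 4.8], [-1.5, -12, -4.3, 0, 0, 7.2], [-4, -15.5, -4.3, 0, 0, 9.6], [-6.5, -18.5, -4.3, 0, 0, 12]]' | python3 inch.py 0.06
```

```text
refused: ROWS must be an object with the rows under "steps". Nothing was moved.
```

The call was refused and nothing moved: it wants an object with the rows under "steps". Same move again in that form.

```bash
echo '{"steps":[[-0.5, -4, -1.5, 0, 0, 2.4], [-1, -8, -3, 0, 0, 4.8], [-1.5, -12, -4.3, 0, 0, 7.2], [-4, -15.5, -4.3, 0, 0, 9.6], [-6.5, -18.5, -4.3, 0, 0, 12]]}' | python3 inch.py 0.06
python3 - <<'E'
from h import *
go([.25,.13,.27],down(1.9)); go([.38,-.05,.26],down(1.4))
E
```

```text
t: 0.62
eef_pos: [0.1417, 0.2879, 0.2702]
ee_rot: [3.14, -0.001, 2.281]
contact_force: [1.5, 0.4, 0.5]
grip_width: 0.0602
grasp_force: 0.0
d [-0.1903 -0.0208  0.    ] rv [ 0.0011 -0.0008  0.3805]
d [-0.4116 -0.0395  0.0099] rv [ 0.0009 -0.001   0.8805]
```

Scaled: 0.01 m is 1, -0.2 m is -20, 0.6 rad is 12.

```bash
echo '{"steps":[[-4, 0.3, 0, 0, 0, 2.4], [-8, 0.6, 0, 0, 0, 4.8], [-12, 1, 0, 0, 0, 7.2], [-16, 1, 0, 0, 0, 9.6], [-20, 1, 0, 0, 0, 12]]}' | python3 inch.py
python3 - <<'E'
from h import *
go([.542,-.28,.25],down(1.09))
E
```

```text
t: 1.03
eef_pos: [0.264, 0.1643, 0.2698]
ee_rot: [3.141, -0.0, 1.761]
contact_force: [-0.1, 1.0, 0.1]
grip_width: 0.0602
grasp_force: 0.0
d [-0.4888  0.1891  0.0198] rv [ 0.0004 -0.0004  0.6709]
```

Scaled: -0.18 m is -18, -0.145 m is -14.5, 0.5 rad is 10.

```bash
echo '{"steps":[[-3.5, 1.3, 0, 0, 0, 2], [-7, 2.7, 0, 0, 0, 4], [-11, 4.2, 0, 0, 0, 6], [-14.5, 5.6, 0, 0, 0, 8], [-18, 7, 0, 0, 0, 10]]}' | python3 inch.py
echo '{"steps":[[0, 0, 0, 0, 0, 0]]}' | python3 inch.py
python3 - <<'E'
from h import *
go([.542,-.28,.25],down(1.09))
E
```

```text
t: 1.45
eef_pos: [0.3648, 0.0045, 0.2699]
ee_rot: [3.141, -0.0, 1.26]
contact_force: [0.9, 1.5, 0.1]
grip_width: 0.0603
grasp_force: 0.0
t: 1.53
eef_pos: [0.3667, 0.0011, 0.2693]
ee_rot: [3.141, 0.001, 1.252]
contact_force: [-0.1, 1.2, -0.3]
grip_width: 0.06
grasp_force: 0.0
d [-0.2119  0.2545  0.0197] rv [0.0007 0.0013 0.162 ]
```

Scaled: 0.156 m is 15.6, -0.13 m is -13, 0.162 rad is 3.24.

```bash
echo '{"steps":[[-2.6, 3.1, 0, 0, 0, 1], [-5.2, 6.2, 0, 0, 0, 2], [-7.8, 9.4, 0, 0, 0, 3.2], [-10.4, 12.5, 0, 0, 0, 3.2], [-13, 15.6, 0, 0, 0, 3.24]]}' | python3 inch.py
echo '{"steps":[[0, 0, 0, 0, 0, 0]]}' | python3 inch.py
python3 - <<'E'
from h import *
go([.542,-.28,.25],down(1.09))
E
```

```text
t: 1.95
eef_pos: [0.4747, -0.1663, 0.2695]
ee_rot: [3.142, -0.0, 1.103]
contact_force: [0.7, 0.9, 0.9]
grip_width: 0.0598
grasp_force: 0.0
t: 2.03
eef_pos: [0.4763, -0.169, 0.2678]
ee_rot: [-3.14, 0.001, 1.1]
contact_force: [1.5, -0.2, -0.0]
grip_width: 0.0602
grasp_force: 0.0
d [-0.0691  0.1089  0.0178] rv [-0.0013  0.0013  0.0104]
```

Scaled: 0.109 m is 10.9, 0.082 m is 8.2, 0.01 rad is 0.2.

```bash
echo '{"steps":[[-1.7, 2.7, 0, 0, 0, 0], [-3.5, 5.5, 0, 0, 0, 0], [-5.2, 8.2, 0, 0, 0, 0.2], [-6.9, 10.9, 1, 0, 0, 0.2], [-6.9, 10.9, 1.8, 0, 0, 0.2]]}' | python3 inch.py
echo '{"steps":[[0, 0, 0, 0, 0, 0], [0, 0, 0, 0, 0, 0]]}' | python3 inch.py
python3 - <<'E'
from h import *
go([.542,-.28,.109],down(1.09))
E
```

```text
t: 2.45
eef_pos: [0.5419, -0.2788, 0.2493]
ee_rot: [-3.14, 0.001, 1.092]
contact_force: [-1.4, -0.4, -0.2]
grip_width: 0.06
grasp_force: 0.0
t: 2.62
eef_pos: [0.5399, -0.2745, 0.2512]
ee_rot: [-3.14, -0.0, 1.094]
contact_force: [0.5, 0.9, 0.1]
grip_width: 0.0602
grasp_force: 0.0
d [-0.0039  0.0046  0.1422] rv [-0.0016 -0.0001  0.0037]
```

```bash
echo '{"steps":[[-0.2, 0.3, 3, 0, 0, 0], [-0.2, 0.3, 6, 0, 0, 0], [-0.2, 0.3, 6, 0, 0, 0], [-0.2, 0.3, 6, 0, 0, 0]]}' | python3 inch.py
python3 - <<'E'
from h import *
P=[]
for i in range(3):
    a=robot.get_image('scene');P.append(robot.state()['eef_pos'])
b=robot.get_image('top')
print(np.array(P)); p=np.mean(P,0); print(proj('scene',[p]),proj('top',[p]))
a=cv2.resize(a[160:310,110:270],None,fx=3.5,fy=3.5);b=cv2.resize(b[160:310,390:520],None,fx=3.5,fy=3.5)
cv2.imwrite('pics/g.png',np.hstack([a,b])[:,:800,::-1][:, :])
go([.542,-.28,.109],down(1.09))
E
```

```text
t: 2.95
eef_pos: [0.5412, -0.277, 0.1923]
ee_rot: [-3.14, -0.0, 1.095]
contact_force: [1.2, 0.1, 0.8]
grip_width: 0.0601
grasp_force: 0.0
[[ 0.5421 -0.2776  0.1937]
 [ 0.5427 -0.278   0.1943]
 [ 0.543  -0.2782  0.1944]]
[[181.6482 203.8336]] [[485.3108 234.7047]]
d [-0.0019 -0.0004  0.0851] rv [ 0.0033 -0.      0.004 ]
```

View pics/g.png

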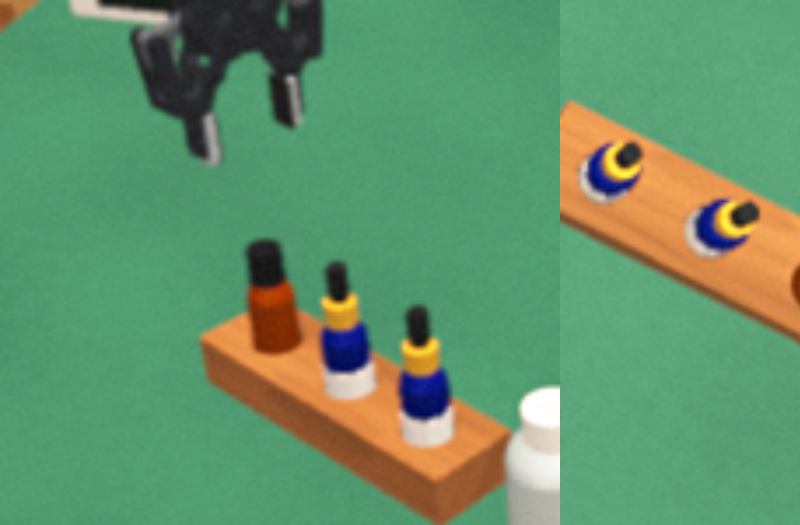

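The tip midpoint in scene is about (181,201), but I expected about row 209, and the top half of the picture got cut off. I'll check the top view before descending.

```bash
python3 - <<'E'
from h import *
b=robot.get_image('top')
cv2.imwrite('pics/g2.png',cv2.resize(b[150:300,400:600],None,fx=4,fy=4)[:,:,::-1])
s=robot.state();p=s['eef_pos'];R=Ro.from_euler('xyz',s['ee_rot'])
q=[p+R.apply([0,k,z]) for z in(.0,.019) for k in(-.03,.03)]
print(proj('scene',q),proj('top',q))
E
```

```text
[[191.3584 199.377 ]
 [171.2126 208.8608]
 [192.2752 206.2192]
 [172.3377 215.8457]] [[479.2381 247.8972]
 [491.5844 221.344 ]
 [476.1914 248.4862]
 [488.3172 222.4603]]
```

View pics/g2.png

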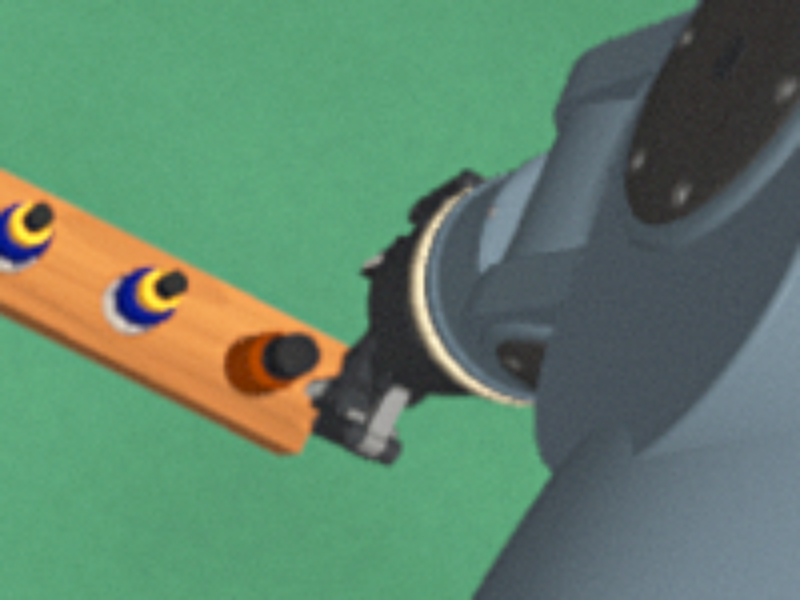

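Fingertips in top are near (479.5,247) and (492,217.5). Their midpoint agrees with the predicted TCP to about 2 px, so xy is good and the open pads simply sit further back. I'll descend and grip.

```bash
echo '{"steps":[[-0.1, 0, 3, 0, 0, 0], [-0.1, 0, 6, 0, 0, 0], [-0.1, 0, 8.5, 0, 0, 0], [-0.1, 0, 8.5, 0, 0, 0], [-0.1, 0, 8.5, 0, 0, 0]]}' | python3 inch.py
echo '{"steps":[[0, 0, 0, 0, 0, 0], [0, 0, 0, 0, 0, 0], [0, 0, 0, 0, 0, 0], [0, 0, 0, 0, 0, 0], [0, 0, 0, 0, 0, 0]]}' | python3 inch.py 0.0 40
echo '{"steps":[[0, 0, 0, 0, 0, 0], [0, 0, 0, 0, 0, 0], [0, 0, 0, 0, 0, 0], [0, 0, 0, 0, 0, 0], [0, 0, 0, 0, 0, 0]]}' | python3 inch.py
```

```text
t: 3.62
eef_pos: [0.5414, -0.2789, 0.1072]
ee_rot: [-3.141, -0.0, 1.094]
contact_force: [-0.3, -0.3, 0.9]
grip_width: 0.0601
grasp_force: 0.0
t: 4.03
eef_pos: [0.5426, -0.2796, 0.1087]
ee_rot: [3.139, 0.0, 1.094]
contact_force: [-1.5, 1.7, 9.5]
grip_width: 0.0224
grasp_force: 38.7
t: 4.45
eef_pos: [0.5426, -0.2796, 0.1087]
ee_rot: [3.138, 0.0, 1.094]
contact_force: [-1.1, 1.0, 10.1]
grip_width: 0.0226
grasp_force: 38.7
```

Gripped, and the bottle is being pressed down lightly by the pad swing. Lifting straight up.

Scaled: -0.12 m is -12, -0.09 m is -9.

```bash
echo '{"steps":[[0, 0, -1.2, 0, 0, 0], [0, 0, -3, 0, 0, 0], [0, 0, -6, 0, 0, 0], [0, 0, -9, 0, 0, 0], [0, 0, -12, 0, 0, 0]]}' | python3 inch.py
echo '{"steps":[[0, 0, -3, 0, 0, 0], [0, 0, -5.5, 0, 0, 0], [0, 0, -5.5, 0, 0, 0], [0, 0, -5.5, 0, 0, 0]]}' | python3 inch.py
python3 - <<'E'
from h import *
a=robot.get_image('scene')
cv2.imwrite('pics/l.png',cv2.resize(a[120:320,100:300],None,fx=3,fy=3)[:,:,::-1])
go([.601,.26,.28],down(1.763))
E
```

```text
t: 4.87
eef_pos: [0.5415, -0.279, 0.2289]
ee_rot: [3.141, -0.0, 1.094]
contact_force: [0.8, 0.5, -0.4]
grip_width: 0.0223
grasp_force: 39.4
t: 5.2
eef_pos: [0.5424, -0.2794, 0.2836]
ee_rot: [3.138, 0.0, 1.094]
contact_force: [0.6, -0.2, -2.4]
grip_width: 0.0221
grasp_force: 39.4
d [ 0.5061 -0.1951  0.0019] rv [ 0.0011  0.0004 -0.6693]
```

View pics/l.png

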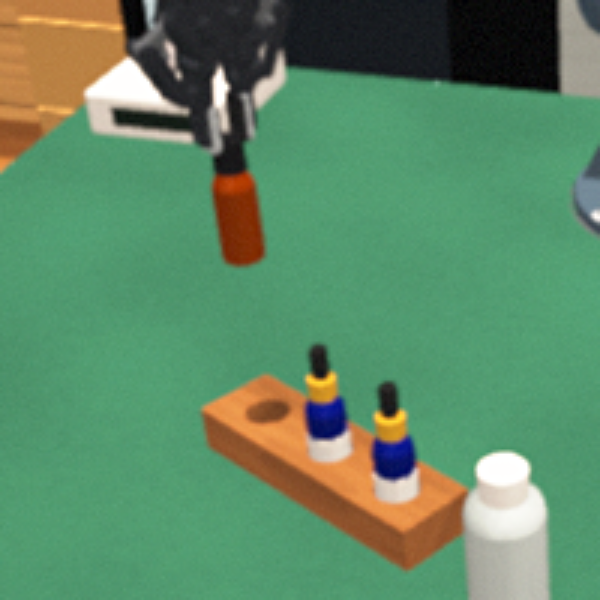

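Lifted cleanly: the glass bottom is at about (181,206) in the full frame, upright, with the others untouched. The grip is high on the cap, so I'll check for slip by projection while computing the next move.

Scaled: 0.19 m is 19, 0.152 m is 15.2, -0.25 rad is -5.

```bash
echo '{"steps":[[3.8, -1.46, 0, 0, 0, -1], [7.6, -2.9, 0, 0, 0, -2], [11.4, -4.4, 0, 0, 0, -3], [15.2, -5.8, 0, 0, 0, -4], [19, -7.3, 0, 0, 0, -5]]}' | python3 inch.py - 60
python3 - <<'E'
from h import *
for z in(.18,.19,.2):print(proj('scene',[[.5424,-.2794,z]]))
go([.601,.26,.28],down(1.763))
E
```

```text
t: 5.67
eef_pos: [0.5633, -0.075, 0.2807]
ee_rot: [-3.14, 0.0, 1.346]
contact_force: [1.0, -1.1, -0.8]
grip_width: 0.021
grasp_force: 58.8
[[181.8776 208.8837]]
[[181.3311 205.2482]]
[[180.7801 201.5794]]
d [ 0.3349 -0.038   0.0007] rv [-0.0016 -0.0002 -0.4173]
```

```bash
echo '{"steps":[[3.6, -0.4, 0, 0, 0, -1], [7.2, -0.8, 0, 0, 0, -2], [10.8, -1.2, 0, 0, 0, -3], [14.4, -1.6, 0, 0, 0, -4], [18, -2, 0, 0, 0, -5]]}' | python3 inch.py
python3 - <<'E'
from h import *
go([.601,.26,.28],down(1.763))
E
```

```text
t: 6.08
eef_pos: [0.5844, 0.1049, 0.2807]
ee_rot: [-3.14, 0.0, 1.596]
contact_force: [0.8, -0.3, -1.7]
grip_width: 0.0209
grasp_force: 58.9
d [0.1546 0.0205 0.0006] rv [-0.0016  0.0001 -0.1668]
```

```bash
echo '{"steps":[[3.5, 0.5, 0, 0, 0, -1], [7, 1, 0, 0, 0, -2], [10.5, 1.4, 1, 0, 0, -2.8], [13.5, 1.8, 2, 0, 0, -3.34], [15.5, 2, 3, 0, 0, -3.34]]}' | python3 inch.py
echo '{"steps":[[0, 0, 1, 0, 0, 0], [0, 0, 2, 0, 0, 0], [0, 0, 3, 0, 0, 0], [0, 0, 3.7, 0, 0, 0], [0, 0, 3.7, 0, 0, 0]]}' | python3 inch.py
python3 - <<'E'
from h import *
for i in range(12): a=robot.get_image('scene')
b=robot.get_image('top')
print(robot.state()['t']); go([.601,.26,.214],down(1.763))
mid=[.601,.26,.155]; print(proj('scene',[mid]),proj('top',[mid]))
cv2.imwrite('pics/w.png',np.hstack([cv2.resize(a[110:360,350:530],None,fx=2.2,fy=2.2),cv2.resize(b[130:380,80:260],None,fx=2.2,fy=2.2)])[:,:,::-1])
E
```

```text
t: 6.5
eef_pos: [0.6009, 0.2614, 0.2497]
ee_rot: [-3.14, 0.0, 1.764]
contact_force: [-1.0, -0.0, -1.5]
grip_width: 0.0214
grasp_force: 58.9
t: 6.92
eef_pos: [0.6005, 0.2581, 0.2124]
ee_rot: [-3.138, 0.001, 1.761]
contact_force: [-0.5, -1.1, -2.0]
grip_width: 0.0208
grasp_force: 58.9
7.5667
d [ 0.0016 -0.0003  0.0008] rv [ 0.0001 -0.     -0.0023]
[[406.5217 260.1352]] [[222.6061 212.0461]]
```

View pics/w.png

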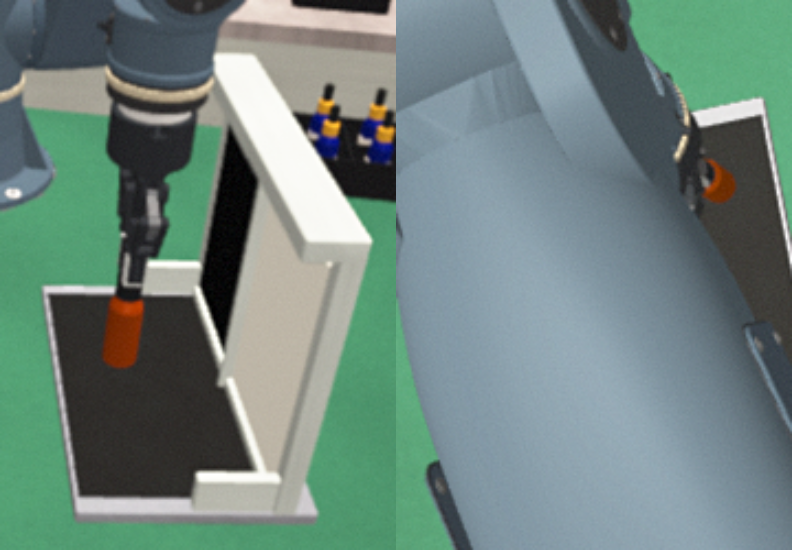

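The glass is at (406,261), matching the prediction of (406.5,260.1), upright in front of the white panel. Holding for more than 2 s.

```bash
for i in 1 2 3 4 5; do echo '{"steps":[[0, 0, 0, 0, 0, 0], [0, 0, 0, 0, 0, 0], [0, 0, 0, 0, 0, 0], [0, 0, 0, 0, 0, 0], [0, 0, 0, 0, 0, 0]]}' | python3 inch.py|grep -E '^t|eef|rot'; done
python3 - <<'E'
from h import *
lean=np.radians(30)
z=np.sin(lean)*u-np.cos(lean)*np.array([0,0,1]); mid=np.array([.420,.224,.155])
y0=down(1.763).apply([0,1,0]); x=n*np.sign(down(1.763).apply([1,0,0])@n); y=np.cross(z,x)
R=Ro.from_matrix(np.c_[x,y,z]); p=mid-.059*z; print(p); go(p,R)
E
```

```text
t: 7.98
eef_pos: [0.6015, 0.2585, 0.2147]
ee_rot: [-3.142, 0.0, 1.761]
t: 8.4
eef_pos: [0.6015, 0.2585, 0.2147]
ee_rot: [3.142, 0.0, 1.761]
t: 8.82
eef_pos: [0.6015, 0.2585, 0.2147]
ee_rot: [-3.142, 0.0, 1.761]
t: 9.23
eef_pos: [0.6015, 0.2585, 0.2147]
ee_rot: [-3.142, 0.0, 1.761]
t: 9.65
eef_pos: [0.6015, 0.2585, 0.2147]
ee_rot: [-3.142, 0.0, 1.761]
[0.391  0.2184 0.2061]
d [ 0.0003 -0.2143  0.0086] rv [-0.5236  0.0006 -0.0022]
```

Scaled: -0.14 m is -14, -0.115 m is -11.5, -0.03 rad is -0.6.

```bash
echo '{"steps":[[0, -2.5, 0, 0, 0, 0], [0, -5.5, 0, 0, 0, 0], [0, -8.5, 0.2, -0.6, 0, 0], [0, -11.5, 0.4, -1.6, 0, 0], [0, -14, 0.5, -2.6, 0, 0]]}' | python3 inch.py
cat >> h.py <<'E'
def goblack(mid=(.420,.224,.155)):
    z=.5*u-np.cos(np.pi/6)*np.array([0,0,1]); x=n*np.sign(down(1.763).apply([1,0,0])@n)
    go(np.array(mid)-.059*z,Ro.from_matrix(np.c_[x,np.cross(z,x),z]))
E
python3 -c "
from h import *
goblack()"
```

```text
t: 10.07
eef_pos: [0.463, 0.2317, 0.2091]
ee_rot: [3.01, -0.0, 1.76]
contact_force: [-0.2, 1.3, -1.1]
grip_width: 0.0213
grasp_force: 59.1
d [ 0.0005 -0.0729 -0.0066] rv [-0.3918  0.0007 -0.0026]
```

```bash
echo '{"steps":[[0, -1.5, -0.1, -1.6, 0, 0], [0, -3.2, -0.3, -3.4, 0, 0], [0, -4.8, -0.5, -5.2, 0, 0], [0, -6.2, -0.6, -6.8, 0, 0], [0, -7.3, -0.7, -7.84, 0, -0.04]]}' | python3 inch.py
echo '{"steps":[[0, 0, 0, 0, 0, 0], [0, 0, 0, 0, 0, 0], [0, 0, 0, 0, 0, 0], [0, 0, 0, 0, 0, 0], [0, 0, 0, 0, 0, 0]]}' | python3 inch.py
python3 - <<'E'
from h import *
for i in range(6): a=robot.get_image('scene')
goblack(); print(robot.state()['joint_velocities'])
m=np.array([.420,.224,.155]);z=.5*u-np.cos(np.pi/6)*np.array([0,0,1]); print(proj('scene',[m,m+.035*z,m-.069*z]))
cv2.imwrite('pics/b.png',cv2.resize(a[100:280,330:510],None,fx=3.3,fy=3.3)[:,:,::-1])
E
```

```text
t: 10.48
eef_pos: [0.3905, 0.2174, 0.2069]
ee_rot: [2.615, -0.0, 1.763]
contact_force: [0.6, 1.2, -0.5]
grip_width: 0.0209
grasp_force: 59.2
t: 10.9
eef_pos: [0.3929, 0.2184, 0.2074]
ee_rot: [2.62, 0.001, 1.762]
contact_force: [-0.0, -0.9, -0.9]
grip_width: 0.0209
grasp_force: 59.2
d [ 0.0003 -0.0015  0.0003] rv [-0.002   0.001  -0.0002]
[ 0.0023 -0.0043 -0.0032 -0.002   0.0013  0.0007]
[[395.39   216.2505]
 [395.0253 230.405 ]
 [396.0989 188.215 ]]
```

View pics/b.png

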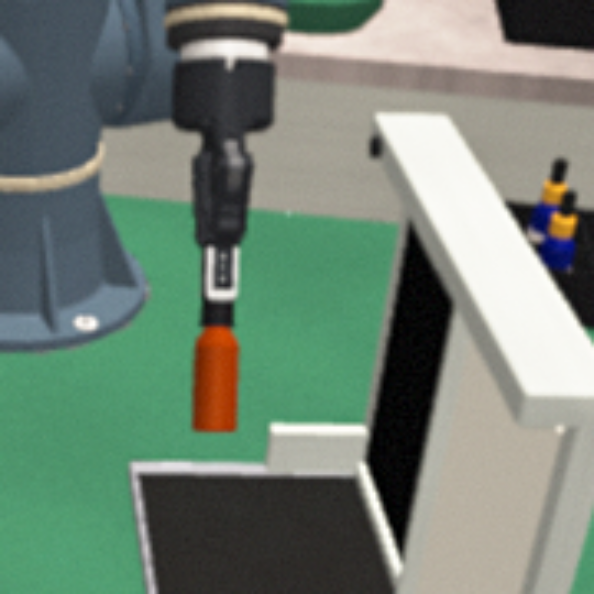

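The glass centre is at (395,216.6) and its bottom at (395,230), as predicted. It is leaning, clear of everything and still, so I'm handing in.

```bash
echo '{"steps":[[0, 0, 0, 0, 0, 0], [0, 0, 0, 0, 0, 0], [0, 0, 0, 0, 0, 0]]}' | python3 inch.py; python3 -c "
from workcell import robot
print(robot.close_job())"
```

```text
t: 11.45
eef_pos: [0.3921, 0.2182, 0.2072]
ee_rot: [2.62, 0.001, 1.763]
contact_force: [0.5, -1.2, -1.1]
grip_width: 0.0212
grasp_force: 59.2
the job is handed in; nothing more can be done
None
```

The job is handed in (no verdict was returned): the amber sample, held by its cap, was shown upright and still in front of the white panel for over 2 s, and is now held leaned about 30° sideways in front of the black panel, with no contact with the other bottles or the flask.

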